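Check the brake levers of two walker handles

TASK

Two walker handles are clamped on bench stands for a brake check. With the outside of your closed fingers against its outer face, press the longer brake lever in until it comes up against its own stop, short of the bar, hold it there for a good second without forcing it, and let it spring all the way back out; then do the same with the shorter lever, and move clear. Grip nothing, do not reach in between a lever and its bar or touch the rubber grips, and leave everything else on the table where it is.

Things in the scene. Friction and masses are not known exactly. Their poses are not given: they have to be found in the camera images.
- long_stand: Fixed bench stand with the handle that has the LONGER lever. Base plate 140 x 180 x 12 mm, a post at its +y end, on it a level bar 180 mm long along y, axis at x = 0, z = 130 mm. Origin: centre of the plate's underside. x axis: from lever to bar, the direction to press (away from the robot, up to 0.3 rad to either side); y along the bar, z up.
- long_grip: Black rubber grip on that bar, 32 mm diameter, 112 mm long along the stand's y. Origin: on the bar's axis 130 mm above the stand's origin. Not to be touched.
- long_lever (a joint): Swing of the long lever, rad: 0 = out, at rest; grows as pressed; firm stop at 0.34. Turns level, anticlockwise from above, about a vertical pivot at x = -34, y = 55 mm in the stand's frame. A spring returns it: about 1.3 N at the pad point starts it, 3.5 N holds it at the stop, where its inner face is still about 24 mm short of the grip.
- long_blade: Aluminium outer part of the long lever: flat blade 125 mm long from pivot to rounded tip, 7 mm thick, 22 mm high, mid-height 130 mm above the table. Press on its outer face, which looks to the robot. At rest it runs towards the stand's -y end, splayed 0.42 rad from the bar. Origin: on the pivot at mid-height; at rest its axes are the stand's.
- long_inner: Black strip 3 mm thick on the inner face (bar side) of the long lever; the whole lever is 10 mm thick. Not to be touched: that would be gripping. Origin as for the blade.
- long_pad (a point): Point on the outer face of the long lever, mid-height, 94 mm along it from the pivot: a good place to press. At rest at x = -77, y = -29 mm in the stand's frame; it moves with the lever.
- short_stand: Fixed bench stand with the handle that has the SHORTER lever. Base plate 140 x 180 x 12 mm, a post at its -y end, on it a level bar 180 mm long along y, axis at x = 0, z = 130 mm. Origin: centre of the plate's underside. x axis: from lever to bar, the direction to press (away from the robot, up to 0.3 rad to either side); y along the bar, z up.
- short_grip: Black rubber grip on that bar, 32 mm diameter, 112 mm long along the stand's y. Origin: on the bar's axis 130 mm above the stand's origin. Not to be touched.
- short_lever (a joint): Swing of the short lever, rad: 0 = out, at rest; grows as pressed; firm stop at 0.42. Turns level, clockwise from above, about a vertical pivot at x = -34, y = -55 mm in the stand's frame. A spring returns it: about 1.6 N at the pad point starts it, 4.2 N holds it at the stop, where its inner face is still about 22 mm short of the grip.
- short_blade: Aluminium outer part of the short lever: flat blade 85 mm long from pivot to rounded tip, 7 mm thick, 22 mm high, mid-height 130 mm above the table. Press on its outer face, which looks to the robot. At rest it runs towards the stand's +y end, splayed 0.5 rad from the bar. Origin: on the pivot at mid-height; at rest its axes are the stand's.
- short_inner: Black strip 3 mm thick on the inner face (bar side) of the short lever; the whole lever is 10 mm thick. Not to be touched: that would be gripping. Origin as for the blade.
- short_pad (a point): Point on the outer face of the short lever, mid-height, 64 mm along it from the pivot: a good place to press. At rest at x = -69, y = -1 mm in the stand's frame; it moves with the lever.
- screwdriver: Screwdriver with black handle lying on the table, about 0.2 m long, between the two stands. Bystander, loose; leave it where it is.
- hook: Green-handled crochet hook, 160 mm long, 12 mm thick, lying on the table on the robot's side of the long-lever stand. Bystander, loose; leave it where it is.
- bolt: Short steel bolt standing on its head on the base plate of the long-lever stand behind the bar, 30 mm tall. Bystander, loose; leave it where it is.
- collar: Dark steel clamp collar lying flat, 32 mm diameter, 18 mm high, on the robot's side of the short-lever stand. Bystander, loose; leave it where it is.
- mug: White mug, 90 mm tall, 80 mm wide, beyond the stands, near the middle. Bystander, loose; leave it where it is.
- jar: Clear jar with steel lid, 75 mm tall, 64 mm wide, beyond the stands, near the middle. Bystander, loose; leave it where it is.
- wrench: Steel wrench lying flat at the left of the table. Bystander, loose; leave it where it is.
There are look-alikes about, which are no part of the job. What is shaped like the short_stand but red or turquoise is not meant.

How it is judged:
By the outcome, as a careful person would: the job done as asked, in the order asked, and still so for the second after the job is handed in, with the robot touching nothing.
It also fails if it takes over 64 s, if anything falls off the work surface, if the arm or the gripper's body presses on something with over 40 N, if the wrist force passes 120 N, or if a joint passes its speed limit or range.

ROBOT

A 7-joint arm with a two-finger parallel gripper is mounted at the origin on the work surface. World frame = base frame: x ahead of the robot, y to its left, z up, the work surface at z = 0. Lengths are in m, angles in rad, forces in N, time in s.
With the tool pointing down it reaches from about 0.4 to 0.875 m from the base axis. Payload 19.3 kg.
Tool frame: the origin (TCP) lies where the fingers leave the gripper's body, on its centre line; the fingertips stand ahead of it and the grasp point (between the pads) lies 54 mm ahead of it (arm.tip_reach is the z of the fingertips in the tool frame, in m); z points along the fingers, y is the direction in which the jaws open and shut (so a half turn about z gives the same grasp; the last joint's range is limited). The gripper opens to 85 mm and grips with 20 to 120 N. Pads are 22 mm wide; open, the fingers measure 114 mm over their backs; the gripper's body (76 mm by 85 mm) begins 54 mm behind the grasp point. The pads swing forward as they close: fully open they stand 13 mm farther back than shut.
Start: joints at [1.254, 0.521, -0.036, 1.599, 0.021, 1.021, -0.113], TCP at [0.153, -0.606, 0.304] pointing down, gripper open.
Joint ranges: [-2.91, 2.91], [-0.3, 2.13], [-1.5, 1.42], [0.17, 2.43], [-1.26, 4.41], [0.16, 1.93], [-2.52, 2.52]. Speed limits (rad/s): [1.89, 1.89, 2.39, 2.39, 3.01, 3.01, 3.01].

INTERFACE

Orientations are given as a unit quaternion [x, y, z, w].
In Python, from workcell import readout, cams, job, arm gives the robot as it stands. The module is installed in compiled form; this text tells all that it offers.
- The arm moves only by the tool arm_command, never from a script. Its argument "targets" is text: rows parted by semicolons, each of 4 numbers parted by spaces: the shift along the tool's x, y, z in mm, then the turn about the tool's z in rad. A call has 1 to 5 rows; each row is the pose to reach, as a shift and turn from the pose commanded when the call began, along the tool's axes at that moment; what a row does not reach only later rows make up. A row lasts 1/10 s, in which the tool goes at most 50 mm and 8.59 degrees, less where a joint would pass 70% of its speed; a pose out of reach is approached as far as the arm can. A call with a gripper value outside its range is refused whole. "hand" is the opening in per cent of the stroke, from 0 (shut) to 100 (fully open), set as the call begins (left out, the last holds). The fingers move at their own pace and stop on an object; "newtons" is the grip in N (left out, the last holds). Time passes only in rows, so rows that repeat a pose let the fingers close. It gives the time, the measured TCP pose, the force and the opening at its end, in the units of the state.
- readout.get_obs(): the state, without advancing time (a new reading comes with each control period).
- cams.read_camera(name): name is "side" or "top"; returns the picture (400x640x3 uint8, red, green, blue); there is no depth.
- cams.calibration(name): a dict with "fx", "fy", "cx", "cy" (pixels), "world_from_camera" (4x4, takes a point from camera to world coordinates). Camera axes: x right, y down, z forward; pixel columns grow to the right and rows downward; lengths in m; the calibration is good to about 2 mm. A picture is of the moment at which its call begins. calibration takes no time and is no camera call.
- job.job_done(): hands the job in, once; it reports no verdict.
The state is a dict: "clock": time; "joints": joint angles; "qd": joint speeds; "effort": joint torques, N m; "tool_pos": TCP position; "orientation": TCP orientation; "ft_force": force on the tool from outside, world axes, zero at the start; "moment": the same for the moment, N m; "gripper_width": finger opening in m.
Only numpy, scipy, OpenCV 4.12 (cv2) and the standard library are available. Lean on these libraries where they do the work, as an engineer would, in place of code of your own. Each camera call takes 0.05 s, during which the arm holds its last target. There are 200 camera calls.

## Working session

There is one attempt and no reset: what is moved stays moved. The work goes in short steps, Python scripts to look and compute and a tool call to move; the robot and the scene stay as the last step left them, time stands still between calls to the robot, and variables do not carry over. Pictures are saved under pics/ and viewed, about 8 in all and at most 12, crops included, and the job is handed in when it is done.

Besides the shell and the picture viewer there is one more tool, called after "Request:" by a JSON object that holds its "fn" and its "kwargs". arm_command: Moves the arm, as the interface text tells. Its arguments: {"type":"object","properties":{"targets":{"type":"string"},"hand":{"type":"number"},"newtons":{"type":"number"}},"required":["targets"]}

```bash
mkdir -p pics; python3 - <<'E'
from workcell import readout,cams,job,arm
import cv2,numpy as np
o=readout.get_obs();print({k:np.round(v,3).tolist() for k,v in o.items()},arm.tip_reach)
for n in("top","side"):
    im=cams.read_camera(n);cv2.imwrite(f"pics/{n}0.png",im[:,:,::-1]);c=cams.calibration(n);print(n,c["fx"],c["cx"],c["cy"],np.round(c["world_from_camera"],3).tolist())
E
```

```text
{'clock': 0.0, 'joints': [1.254, 0.522, -0.036, 1.6, 0.021, 1.021, -0.113], 'qd': [-0.001, 0.0, 0.001, -0.0, -0.001, -0.0, 0.0], 'effort': [-0.0, -92.712, 1.979, -36.994, 0.018, 0.008, 0.0], 'tool_pos': [0.153, -0.606, 0.303], 'orientation': [0.992, 0.123, -0.0, -0.001], 'ft_force': [-0.483, 0.065, 0.124], 'moment': [-0.0, 0.005, 0.021], 'gripper_width': 0.085} 0.0726
top 457.4552505973444 319.7015780209868 193.02876474896982 [[-0.026, -0.996, 0.083, 0.466], [-1.0, 0.025, -0.013, 0.013], [0.011, -0.083, -0.996, 1.379], [0.0, 0.0, 0.0, 1.0]]
side 364.73741833132306 314.95239092047495 200.45732978766273 [[-0.975, -0.165, 0.15, 0.396], [-0.223, 0.691, -0.688, 0.658], [0.009, -0.704, -0.71, 0.81], [0.0, 0.0, 0.0, 1.0]]
```

View pics/top0.png

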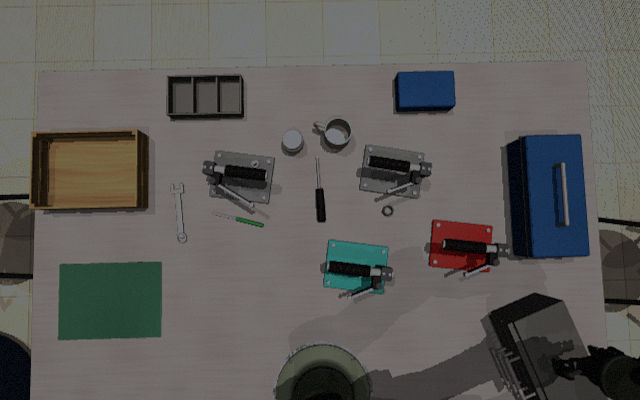

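View pics/side0.png

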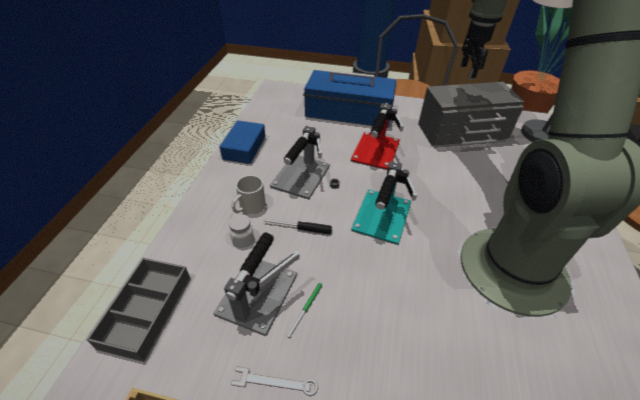

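Candidates in the top view are the grey stand at (240,180) with its post at the left (+y) end, the grey stand at (395,172) with its post at the right (-y) end, the turquoise stand at (357,268) and the red stand at (460,245). I choose the two grey ones: left is long, right is short. Next is one close crop to check that.

```bash
python3 - <<'E'
import cv2,numpy as np
im=cv2.imread("pics/top0.png")
f=lambda x0,y0:cv2.resize(cv2.convertScaleAbs(im[y0:y0+80,x0:x0+100],alpha=1.7),None,fx=7,fy=7,interpolation=cv2.INTER_CUBIC)[:, :]
a=cv2.resize(f(190,140),(780,300*2))[:,:]
cv2.imwrite("pics/c.png",np.vstack([cv2.resize(cv2.convertScaleAbs(im[140:220,x0:x0+100],alpha=1.8),(375,300),interpolation=cv2.INTER_CUBIC) for x0 in(190,350)]).reshape(2,300,375,3).transpose(1,0,2,3).reshape(300,750,3))
E
```

```text
(no output)
```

View pics/c.png

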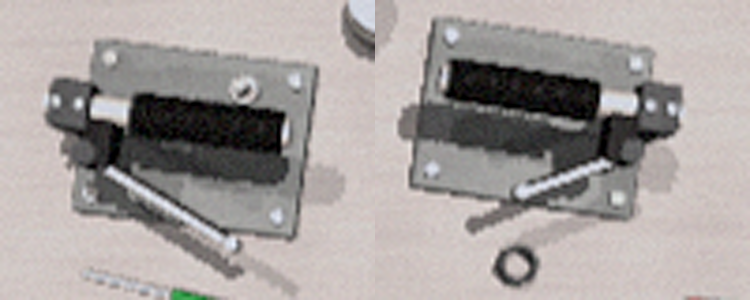

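The crop confirms it. On the left stand the blade runs from (108,172) to its tip at (235,245), and the plate corners are (97,40), (318,66), (296,238) and (72,210). The right stand has the shorter blade, from (607,163) to tip (520,192), with corners (435,17), (652,47), (632,218) and (411,187). Now I'll turn these into stand frames.

```bash
cat >h.py <<'E'
import numpy as np,cv2
from workcell import readout,cams
def ray(n,uv,z):
    c=cams.calibration(n);T=np.array(c["world_from_camera"])
    d=T[:3,:3]@[(uv[0]-c["cx"])/c["fx"],(uv[1]-c["cy"])/c["fy"],1];t=T[:3,3];return (t+d*(z-t[2])/d[2])
def proj(n,p):
    c=cams.calibration(n);q=np.linalg.inv(c["world_from_camera"])@np.append(p,1);return np.array([c["fx"]*q[0]/q[2]+c["cx"],c["fy"]*q[1]/q[2]+c["cy"]])
E
python3 - <<'E'
from h import *
S={"long":(190,0,[(97,40),(318,66),(296,238),(72,210)],[(132,123),(284,138)],[(108,172),(235,245)],[-77,-29]),
"short":(350,375,[(435,17),(652,47),(632,218),(411,187)],[(447,78),(602,99)],[(607,163),(520,192)],[-69,-1])}
for k,(x0,o,cs,gr,lv,pad) in S.items():
    r=lambda p,z:ray("top",(x0+(p[0]-o)/3.75-.37,140+p[1]/3.75-.37),z)[:2]
    C=np.array([r(p,.012) for p in cs]);m=C.mean(0)
    ey=(C[0]-C[1])+(C[3]-C[2]); ex=(C[0]-C[3])+(C[1]-C[2])
    a1=np.arctan2(-ey[0],ey[1]);a2=np.arctan2(ex[1],ex[0])
    G=[r(p,.135) for p in gr];g=G[0]-G[1];a3=np.arctan2(-g[0],g[1])
    print(k,"plate centre",m,"sizes",np.linalg.norm(ey)/2,np.linalg.norm(ex)/2,"yaw",a1,a2,a3,"grip mid",np.mean(G,0))
    a=(a1+a2+a3)/3;R=np.array([[np.cos(a),-np.sin(a)],[np.sin(a),np.cos(a)]])
    print(" lever pts in stand",[np.round(R.T@(r(p,.141)-m)*1e3,1).tolist() for p in lv],"grip mid in stand",R.T@(np.mean(G,0)-m)*1e3,"pad",m+R@pad/1e3 if 0 else m+R@(np.array(pad)/1e3))
for n,z in(("hook",0.006),):pass
print("hook",ray("top",(213,216),.006),ray("top",(263,225),.006),"collar",ray("top",(388,211),.018),"mug",ray("top",(335,132),.09),"jar",ray("top",(292,140),.075))
E
```

```text
long plate centre [0.63533041 0.22810522] sizes 0.17943382872016223 0.13885053209758375 yaw -0.14591526395807855 -0.14725080748247552 -0.12342335057442262 grip mid [0.62548995 0.19982495]
 lever pts in stand [[-44.7, 37.6], [-86.8, -60.2]] grip mid in stand [ -5.83125358 -29.37013276] pad [0.55505751 0.2100425 ]
short plate centre [ 0.64153677 -0.22298379] sizes 0.17781816082889929 0.13957320692671796 yaw -0.1636930276744685 -0.16609354693165532 -0.1599602284054044 grip mid [ 0.64684429 -0.1966441 ]
 lever pts in stand [[-46.0, -38.6], [-75.7, 21.5]] grip mid in stand [ 0.95609582 26.85209599] pad [ 0.57329164 -0.21275628]
hook [0.51911512 0.31655131 0.006     ] [0.48843791 0.16759631 0.006     ] collar [ 0.52037624 -0.20640105  0.018     ] mug [ 0.74722274 -0.05157501  0.09      ] jar [0.72996498 0.07248779 0.075     ]
```

Request:
{"fn": "arm_command", "kwargs": {"targets": "0 0 -50 0; 0 0 -100 0; 0 0 -120 0; 38 -27 -120 0; 75 -55 -120 0", "hand": 0, "newtons": 20}}

```text
clock: 0.6
tool_pos: [0.2121, -0.5337, 0.4238]
orientation: [0.993, 0.122, 0.0, 0.0]
ft_force: [2.6, -0.2, 0.3]
gripper_width: 0.0124
```

Request:
{"fn": "arm_command", "kwargs": {"targets": "38 -27 0 0; 75 -55 0 0; 113 -82 0 0; 150 -110 0 0; 188 -137 0 0"}}

```text
clock: 1.1
tool_pos: [0.3615, -0.3539, 0.4239]
orientation: [0.992, 0.123, -0.0, 0.0]
ft_force: [1.4, -1.2, 0.4]
gripper_width: -0.0003
```

Request:
{"fn": "arm_command", "kwargs": {"targets": "38 -27 0 0.1; 75 -55 0 0.2; 113 -82 0 0.3; 113 -82 0 0.4; 113 -82 0 0.4"}}

```text
clock: 1.6
tool_pos: [0.4508, -0.2477, 0.4236]
orientation: [0.997, -0.076, -0.0, -0.0]
ft_force: [0.7, -1.0, -0.7]
gripper_width: 0.0002
```

Request:
{"fn": "arm_command", "kwargs": {"targets": "-2 -48 0 0.06; -4 -96 0 0.12; -6 -144 0 0.18; -8 -192 0 0.24; -10 -240 0 0.24"}}

```text
clock: 2.1
tool_pos: [0.4767, -0.0092, 0.424]
orientation: [0.981, -0.196, 0.0, 0.0]
ft_force: [1.4, -0.4, -0.6]
gripper_width: -0.0003
```

```bash
cat >>h.py <<'E'
from scipy.spatial.transform import Rotation as Ro
def go(p,yaw=None):
    o=readout.get_obs();R=Ro.from_quat(o["orientation"]);x=R.as_matrix()[:,0];y0=np.arctan2(x[1],x[0])
    print("shift mm",np.round(R.inv().apply(np.array(p)-o["tool_pos"])*1e3,1),"turn",None if yaw is None else round(y0-yaw,3),"pos",np.round(o["tool_pos"],4),"yaw",round(y0,3),"j",np.round(o["joints"],2),"F",np.round(o["ft_force"],2))
E
python3 -c "
from h import *
go([.504,.231,.42],-.395)"
```

```text
shift mm [ -67.1 -232.2    3.9] turn 0.001 pos [ 0.4767 -0.0092  0.424 ] yaw -0.394 j [ 0.2   0.18 -0.36  1.79  0.07  1.18 -2.14] F [ 1.43 -0.45 -0.62]
```

Request:
{"fn": "arm_command", "kwargs": {"targets": "0 0 0 -0.14; 0 0 0 -0.28; 0 0 0 -0.42; 0 0 0 -0.56; 0 0 0 -0.70"}}

```text
clock: 2.6
tool_pos: [0.4769, -0.0111, 0.4238]
orientation: [0.988, 0.156, -0.0, 0.0]
ft_force: [-0.4, 0.2, -0.3]
gripper_width: -0.0001
```

Request:
{"fn": "arm_command", "kwargs": {"targets": "0 0 0 -0.14; 0 0 0 -0.28; 0 0 0 -0.42; 0 0 0 -0.56; 0 0 0 -0.70"}}

```text
clock: 3.1
tool_pos: [0.4769, -0.0111, 0.4238]
orientation: [0.874, 0.486, -0.0, 0.0]
ft_force: [0.5, 0.2, -0.9]
gripper_width: -0.0
```

Request:
{"fn": "arm_command", "kwargs": {"targets": "0 0 0 -0.14; 0 0 0 -0.28; 0 0 0 -0.42; 0 0 0 -0.56; 0 0 0 -0.70"}}

```text
clock: 3.6
tool_pos: [0.4769, -0.0111, 0.4238]
orientation: [0.655, 0.756, -0.0, 0.0]
ft_force: [-0.4, 0.4, -0.6]
gripper_width: 0.0
```

Request:
{"fn": "arm_command", "kwargs": {"targets": "0 0 0 -0.14; 0 0 0 -0.28; 0 0 0 -0.42; 0 0 0 -0.56; 0 0 0 -0.70"}}

```text
clock: 4.1
tool_pos: [0.4769, -0.0111, 0.4238]
orientation: [0.356, 0.935, -0.0, -0.0]
ft_force: [0.5, 0.3, 0.3]
gripper_width: -0.0003
```

Request:
{"fn": "arm_command", "kwargs": {"targets": "0 0 0 -0.14; 0 0 0 -0.28; 0 0 0 -0.34; 0 0 0 -0.34"}}

```text
clock: 4.5
tool_pos: [0.4769, -0.011, 0.4237]
orientation: [0.195, 0.981, -0.0, -0.0]
ft_force: [0.2, -0.0, -0.1]
gripper_width: -0.0004
```

```bash
python3 -c "
from h import *
go([.504,.231,.42],-.395+3.1416)"
```

```text
shift mm [ 67.7 234.    3.7] turn 0.002 pos [ 0.4769 -0.011   0.4237] yaw 2.749 j [ 0.55  0.23 -0.77  1.78  0.17  1.2   0.9 ] F [ 0.24 -0.03 -0.11]
```

Request:
{"fn": "arm_command", "kwargs": {"targets": "13 47 0 0; 27 94 0 0; 40 140 0 0; 54 187 0 0; 68 234 0 0"}}

```text
clock: 5.0
tool_pos: [0.5047, 0.2333, 0.4238]
orientation: [0.197, 0.98, -0.0, 0.0]
ft_force: [1.2, 0.3, 0.1]
gripper_width: -0.0002
```

Request:
{"fn": "arm_command", "kwargs": {"targets": "0 0 45 0; 0 0 90 0; 0 0 135 0; 0 0 180 0; 0 0 180 0"}}

```text
clock: 5.5
tool_pos: [0.5028, 0.2304, 0.2394]
orientation: [0.196, 0.981, -0.002, -0.003]
ft_force: [-0.0, -0.5, 0.3]
gripper_width: 0.0001
```

```bash
python3 -c "
from h import *
go([.504,.231,.18],-.395+3.1416)
for n in('top','side'):
    im=cams.read_camera(n)
    s=im[140:240,180:310] if n=='top' else im[190:350,180:390]
    cv2.imwrite('pics/%s1.png'%n,cv2.resize(cv2.convertScaleAbs(s[:,:,::-1],alpha=1.7),None,fx=3.5,fy=3.5,interpolation=cv2.INTER_CUBIC))
"
```

```text
shift mm [-1.2  1.3 59.4] turn -0.001 pos [0.5028 0.2304 0.2394] yaw 2.746 j [-0.01  0.59 -0.75  1.82  0.48  0.93  0.21] F [-0.03 -0.46  0.29]
```

View pics/side1.png

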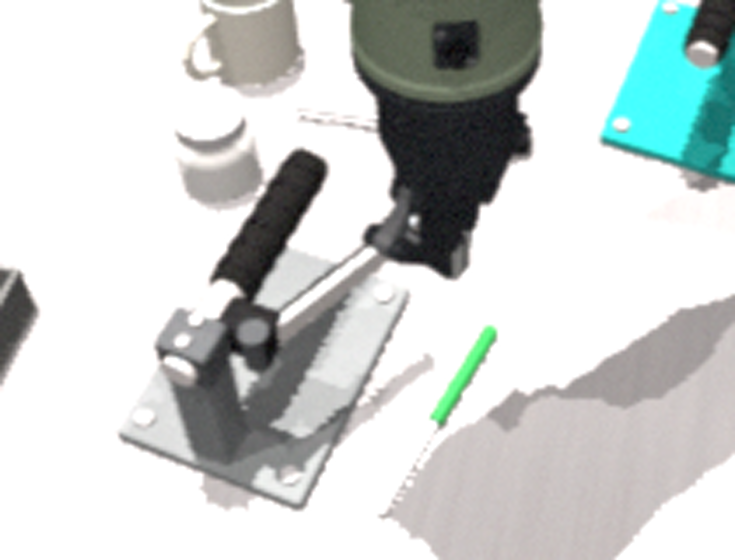

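The side crop shows the gripper in front of the long lever, with dark parts at crop (385,235) and (450,265). I'll check by projection where the fingertips should be.

```bash
python3 -c "
from h import *
o=readout.get_obs();R=Ro.from_quat(o['orientation']).as_matrix();t=o['tool_pos']
f=lambda p:np.round((proj('side',p)-[180,190])*3.5)
for z in(.0,.054,.0726):print(z,f(t+R@[0,0,z]),[f(t+R@[sx*.011,sy*.0145,z]) for sx in(-1,1) for sy in(-1,1)])
print('body',[f(t+R@[sx*.038,sy*.043,0]) for sx in(-1,1) for sy in(-1,1)])
print('pad',f([.555,.210,.13]),f([.555,.210,.141]),'bladetip',f([.541,.177,.14]))
"
```

```text
0.0 [444. 191.] [array([443., 165.]), array([412., 198.]), array([475., 183.]), array([444., 217.])]
0.054 [445. 248.] [array([444., 223.]), array([415., 255.]), array([474., 240.]), array([445., 274.])]
0.0726 [445. 266.] [array([444., 241.]), array([415., 273.]), array([474., 259.]), array([445., 292.])]
body [array([435., 114.]), array([342., 209.]), array([543., 173.]), array([453., 277.])]
pad [377. 261.] [376. 251.] bladetip [411. 215.]
```

View pics/top1.png

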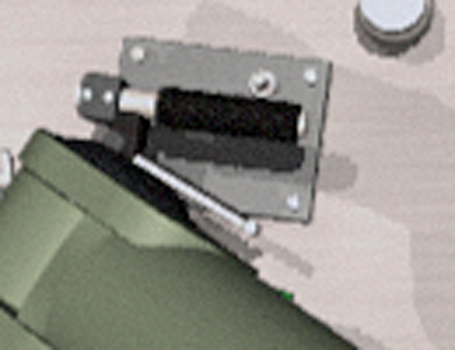

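Request:
{"fn": "arm_command", "kwargs": {"targets": "0 0 30 0; 0 0 57 0; 0 0 57 0"}}

```text
clock: 5.9
tool_pos: [0.5046, 0.232, 0.187]
orientation: [0.196, 0.981, -0.0, -0.0]
ft_force: [-0.4, -0.2, 0.2]
gripper_width: 0.0001
```

```bash
python3 -c "
from h import *
go([.504,.231,.182],-.395+3.1416)
im=cams.read_camera('side')[190:310,180:360]
cv2.imwrite('pics/side2.png',cv2.resize(cv2.convertScaleAbs(im[:,:,::-1],alpha=1.7),None,fx=4.4,fy=4.4,interpolation=cv2.INTER_CUBIC))
"
```

```text
shift mm [ 0.1 -1.1  5. ] turn -0.001 pos [0.5046 0.232  0.187 ] yaw 2.746 j [-0.04  0.66 -0.7   1.86  0.56  0.83  0.15] F [-0.37 -0.16  0.17]
```

View pics/side2.png

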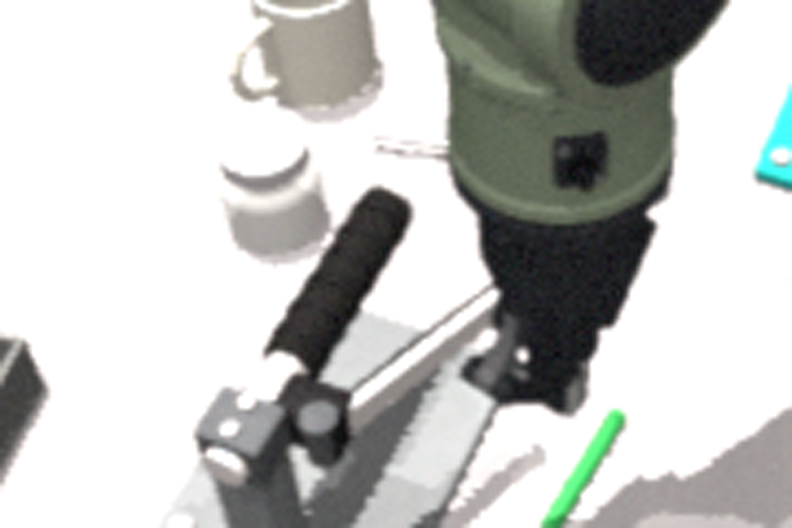

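Request:
{"fn": "arm_command", "kwargs": {"targets": "-10 0 4 0; -20 0 4 0; -30 0 4 0; -30 0 4 0; -30 0 4 0"}}

```text
clock: 6.45
tool_pos: [0.5322, 0.2207, 0.1831]
orientation: [0.196, 0.981, 0.0, -0.0]
ft_force: [0.4, -0.7, -0.2]
gripper_width: -0.0002
```

Request:
{"fn": "arm_command", "kwargs": {"targets": "-3 0 0 0; -6 0 0 0; -9 0 0 0; -12 0 0 0; -12 0 0 0"}}

```text
clock: 6.95
tool_pos: [0.5434, 0.2159, 0.1828]
orientation: [0.196, 0.981, -0.0, 0.0]
ft_force: [-0.2, -0.1, 0.8]
gripper_width: -0.0004
```

Request:
{"fn": "arm_command", "kwargs": {"targets": "-3 0 0 0; -6 0 0 0; -6 0 0 0; -6 0 0 0"}}

```text
clock: 7.35
tool_pos: [0.5486, 0.2139, 0.1828]
orientation: [0.196, 0.981, -0.0, -0.0]
ft_force: [-1.7, 0.1, 0.8]
gripper_width: -0.0003
```

Request:
{"fn": "arm_command", "kwargs": {"targets": "-3 0 0 0; -6 0 0 0; -9 0 0 0; -12 0 0 0; -12 0 0 0"}}

```text
clock: 7.85
tool_pos: [0.5601, 0.209, 0.1828]
orientation: [0.196, 0.981, -0.0, 0.0]
ft_force: [-2.5, -1.0, -0.0]
gripper_width: -0.0
```

Request:
{"fn": "arm_command", "kwargs": {"targets": "-3 0 0 0; -6 0 0 0; -9 0 0 0; -10 0 0 0; -10 0 0 0"}}

```text
clock: 8.35
tool_pos: [0.5691, 0.2054, 0.1829]
orientation: [0.196, 0.981, 0.0, -0.0]
ft_force: [-3.9, -0.5, 0.3]
gripper_width: -0.0003
```

```bash
python3 -c "
from h import *
for i in range(1):
    go([.5,.2,.18],-.395+3.1416);ims=cams.read_camera('side')[190:310,180:360];imt=cams.read_camera('top')[140:240,180:300];go([.5,.2,.18],-.395+3.1416)
f=lambda im:cv2.resize(cv2.convertScaleAbs(im[:,:,::-1],alpha=1.7),(400,int(400*im.shape[0]/im.shape[1])),interpolation=cv2.INTER_CUBIC)
a,b=f(ims),f(imt);h=min(len(a),len(b));cv2.imwrite('pics/p3.png',np.hstack([a[:h],b[:h]]))
"
```

```text
shift mm [ 61.7 -31.5   2.9] turn -0.0 pos [0.5691 0.2054 0.1829] yaw 2.747 j [ 0.01  0.72 -0.68  1.73  0.57  0.9   0.26] F [-3.93 -0.51  0.3 ]
shift mm [ 61.5 -31.5   2.9] turn 0.0 pos [0.5689 0.2054 0.1828] yaw 2.747 j [ 0.01  0.72 -0.68  1.73  0.57  0.9   0.26] F [-4.16  0.14  0.4 ]
```

View pics/p3.png

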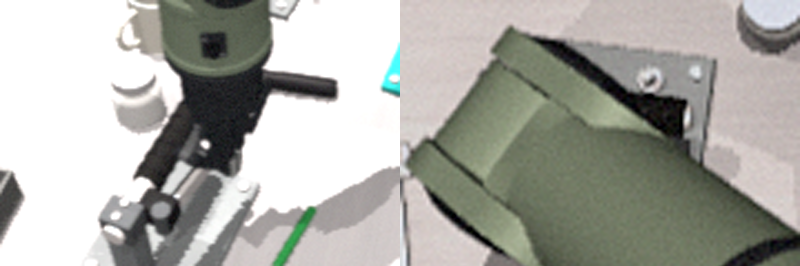

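Request:
{"fn": "arm_command", "kwargs": {"targets": "-2 0 0 0; -3 0 0 0; -3 0 0 0; -3 0 0 0"}}

```text
clock: 8.85
tool_pos: [0.5717, 0.2043, 0.1829]
orientation: [0.196, 0.981, 0.0, -0.0]
ft_force: [-3.5, -0.7, 0.1]
gripper_width: 0.0001
```

Request:
{"fn": "arm_command", "kwargs": {"targets": "-1 0 0 0; -2 0 0 0; -2 0 0 0; -2 0 0 0"}}

```text
clock: 9.25
tool_pos: [0.5736, 0.2036, 0.1829]
orientation: [0.196, 0.981, 0.0, 0.0]
ft_force: [-4.2, 2.7, -1.1]
gripper_width: -0.0006
```

Request:
{"fn": "arm_command", "kwargs": {"targets": "-1 0 0 0; -2 0 0 0; -2 0 0 0; -2 0 0 0"}}

```text
clock: 9.65
tool_pos: [0.575, 0.2031, 0.1829]
orientation: [0.196, 0.981, 0.0, -0.0]
ft_force: [-5.9, 3.9, 0.0]
gripper_width: 0.0001
```

```bash
python3 -c "
from h import *
for i in range(4):go([.5,.2,.18]);cams.read_camera('side')
"
```

```text
shift mm [ 68.1 -31.7   2.9] turn None pos [0.575  0.2031 0.1829] yaw 2.747 j [ 0.02  0.73 -0.68  1.71  0.57  0.9   0.27] F [-5.88  3.89  0.04]
shift mm [ 68.  -31.8   2.9] turn None pos [0.575  0.2032 0.1829] yaw 2.747 j [ 0.02  0.73 -0.68  1.71  0.57  0.9   0.27] F [-6.42  3.31  0.2 ]
shift mm [ 68.1 -31.7   2.9] turn None pos [0.575  0.2031 0.1829] yaw 2.747 j [ 0.02  0.73 -0.68  1.71  0.57  0.9   0.27] F [-6.68  3.52 -0.97]
shift mm [ 68.  -31.8   2.9] turn None pos [0.575  0.2032 0.1829] yaw 2.747 j [ 0.02  0.73 -0.68  1.71  0.57  0.9   0.27] F [-6.66  4.81 -0.19]
```

The force rose from 4 to 7.5 N over the last 2 mm, and the pose matches the predicted stop. Now I hold, then back off.

Request:
{"fn": "arm_command", "kwargs": {"targets": "0 0 0 0; 0 0 0 0; 0 0 0 0; 0 0 0 0; 0 0 0 0"}}

```text
clock: 10.35
tool_pos: [0.575, 0.2032, 0.1829]
orientation: [0.196, 0.981, 0.0, -0.0]
ft_force: [-6.9, 4.6, -1.1]
gripper_width: -0.0003
```

Request:
{"fn": "arm_command", "kwargs": {"targets": "0 0 0 0; 0 0 0 0; 0 0 0 0; 0 0 0 0; 0 0 0 0"}}

```text
clock: 10.85
tool_pos: [0.575, 0.2032, 0.1829]
orientation: [0.196, 0.981, 0.0, -0.0]
ft_force: [-6.7, 3.5, 0.1]
gripper_width: 0.0001
```

Request:
{"fn": "arm_command", "kwargs": {"targets": "0 0 0 0; 0 0 0 0; 0 0 0 0; 0 0 0 0; 0 0 0 0"}}

```text
clock: 11.35
tool_pos: [0.575, 0.2032, 0.1829]
orientation: [0.196, 0.981, 0.0, -0.0]
ft_force: [-5.6, 3.7, -0.1]
gripper_width: -0.0002
```

Request:
{"fn": "arm_command", "kwargs": {"targets": "7 0 0 0; 14 0 0 0; 21 0 0 0; 28 0 0 0; 35 0 0 0"}}

```text
clock: 11.85
tool_pos: [0.5428, 0.2164, 0.1831]
orientation: [0.196, 0.981, 0.0, 0.0]
ft_force: [0.5, -1.2, 0.5]
gripper_width: 0.0002
```

Request:
{"fn": "arm_command", "kwargs": {"targets": "10 0 0 0; 20 0 0 0; 30 0 0 0; 40 0 0 0; 40 0 0 0"}}

```text
clock: 12.35
tool_pos: [0.505, 0.2324, 0.1831]
orientation: [0.195, 0.981, -0.0, -0.0]
ft_force: [0.3, -0.2, -0.6]
gripper_width: -0.0001
```

Request:
{"fn": "arm_command", "kwargs": {"targets": "0 0 -40 0; 0 0 -80 0; 0 0 -120 0; 0 0 -120 0"}}

```text
clock: 12.75
tool_pos: [0.5075, 0.2325, 0.3077]
orientation: [0.196, 0.981, 0.002, 0.003]
ft_force: [0.2, 0.7, -1.0]
gripper_width: -0.0003
```

```bash
python3 -c "
from h import *
go([.51,-.21,.303],.127+3.1416)
"
```

```text
shift mm [-172.7 -407.4    3.5] turn -0.522 pos [0.5075 0.2325 0.3077] yaw 2.746 j [ 0.03  0.51 -0.79  1.75  0.41  1.05  0.27] F [ 0.2   0.72 -1.05]
```

Request:
{"fn": "arm_command", "kwargs": {"targets": "-18 -41 0 -0.1; -37 -83 0 -0.2; -55 -124 0 -0.3; -74 -165 0 -0.4; -92 -206 0 -0.52"}}

```text
clock: 13.25
tool_pos: [0.5118, 0.0039, 0.3029]
orientation: [-0.064, 0.998, -0.0, 0.0]
ft_force: [1.3, 0.7, 0.6]
gripper_width: -0.0002
```

```bash
python3 -c "
from h import *
go([.5187,-.22,.303],.127+3.1416)
im=cams.read_camera('top')[140:220,190:290]
cv2.imwrite('pics/t4.png',cv2.resize(cv2.convertScaleAbs(im[:,:,::-1],alpha=1.8),(375,300),interpolation=cv2.INTER_CUBIC))
"
```

```text
shift mm [ 2.200e+01 -2.229e+02 -1.000e-01] turn -6.281 pos [0.5118 0.0039 0.3029] yaw -3.013 j [ 0.56  0.48 -0.92  1.86  0.44  1.02  1.16] F [1.32 0.68 0.55]
```

View pics/t4.png

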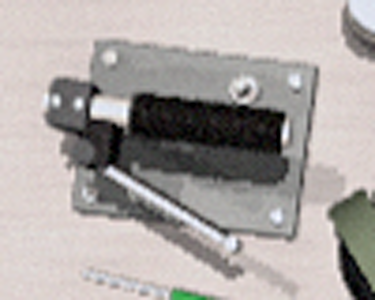

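The long lever is back out, with its tip at (232,244), and the bolt and hook have not moved. On to the short lever.

Request:
{"fn": "arm_command", "kwargs": {"targets": "4 -45 0 0; 9 -90 0 0; 13 -135 0 0; 18 -180 0 0; 22 -223 0 0"}}

```text
clock: 13.8
tool_pos: [0.5176, -0.2202, 0.3028]
orientation: [-0.062, 0.998, -0.0, -0.0]
ft_force: [0.6, 0.0, 0.4]
gripper_width: -0.0
```

Request:
{"fn": "arm_command", "kwargs": {"targets": "0 0 40 0; 0 0 80 0; 0 0 105 0; 0 0 120 0; 0 0 120 0"}}

```text
clock: 14.3
tool_pos: [0.5175, -0.2177, 0.1815]
orientation: [-0.063, 0.998, 0.001, -0.001]
ft_force: [-0.4, -0.1, 0.6]
gripper_width: -0.0
```

```bash
python3 -c "
from h import *
go([.5187,-.22,.183],.127-3.1416)
ims=cams.read_camera('side')[110:200,240:375];imt=cams.read_camera('top')[140:220,350:470]
f=lambda im:cv2.resize(cv2.convertScaleAbs(im[:,:,::-1],alpha=1.7),(400,267),interpolation=cv2.INTER_CUBIC)
cv2.imwrite('pics/p5.png',np.hstack([f(ims),f(imt)]))
"
```

```text
shift mm [-0.9 -2.5 -1.5] turn -0.002 pos [ 0.5175 -0.2177  0.1815] yaw -3.016 j [ 0.83  0.7  -0.77  1.84  0.62  0.86  1.45] F [-0.43 -0.06  0.6 ]
```

View pics/p5.png

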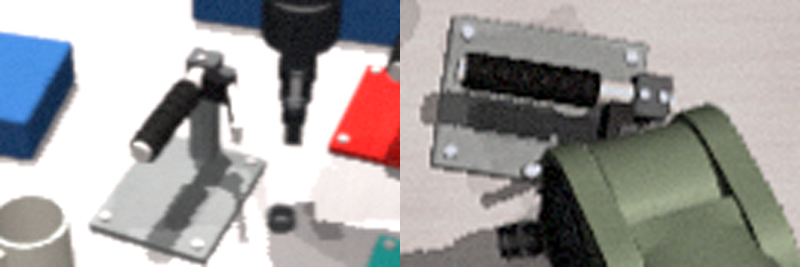

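The side crop has the closed fingers at (292,120), clear of the short lever at (232,110), with the collar below at (280,218). Advancing.

Request:
{"fn": "arm_command", "kwargs": {"targets": "-10 0 0 0; -20 0 0 0; -30 0 0 0; -38 0 0 0; -38 0 0 0"}}

```text
clock: 14.9
tool_pos: [0.5568, -0.2126, 0.183]
orientation: [-0.063, 0.998, 0.0, 0.0]
ft_force: [-1.0, 0.3, -0.7]
gripper_width: 0.0003
```

Request:
{"fn": "arm_command", "kwargs": {"targets": "-3 0 0 0; -6 0 0 0; -9 0 0 0; -12 0 0 0; -12 0 0 0"}}

```text
clock: 15.4
tool_pos: [0.5677, -0.2116, 0.1828]
orientation: [-0.063, 0.998, 0.0, -0.0]
ft_force: [-1.8, 1.3, 0.4]
gripper_width: 0.0003
```

Request:
{"fn": "arm_command", "kwargs": {"targets": "-3 0 0 0; -6 0 0 0; -9 0 0 0; -12 0 0 0; -12 0 0 0"}}

```text
clock: 15.9
tool_pos: [0.5797, -0.2099, 0.1828]
orientation: [-0.063, 0.998, 0.0, -0.0]
ft_force: [-3.3, 3.1, 0.2]
gripper_width: 0.0001
```

Request:
{"fn": "arm_command", "kwargs": {"targets": "-2 0 0 0; -4 0 0 0; -6 0 0 0; -6 0 0 0; -6 0 0 0"}}

```text
clock: 16.4
tool_pos: [0.5853, -0.2095, 0.1828]
orientation: [-0.062, 0.998, 0.0, -0.0]
ft_force: [-4.2, 0.8, -0.1]
gripper_width: 0.0003
```

Request:
{"fn": "arm_command", "kwargs": {"targets": "-1 0 0 0; -2 0 0 0; -2 0 0 0; -2 0 0 0"}}

```text
clock: 16.8
tool_pos: [0.5873, -0.2094, 0.1828]
orientation: [-0.062, 0.998, -0.0, -0.0]
ft_force: [-5.3, -0.1, -0.7]
gripper_width: 0.0001
```

Request:
{"fn": "arm_command", "kwargs": {"targets": "-1 0 0 0; -1 0 0 0; -1 0 0 0"}}

```text
clock: 17.1
tool_pos: [0.5883, -0.2093, 0.1829]
orientation: [-0.062, 0.998, -0.0, -0.0]
ft_force: [-4.3, -0.5, -0.5]
gripper_width: -0.0
```

Request:
{"fn": "arm_command", "kwargs": {"targets": "-1 0 0 0; -1 0 0 0; -1 0 0 0"}}

```text
clock: 17.4
tool_pos: [0.5887, -0.2093, 0.1828]
orientation: [-0.062, 0.998, -0.0, -0.001]
ft_force: [-8.3, -2.0, 3.2]
gripper_width: 0.0004
```

The force jumped to 8 N at the predicted stop pose, x = 0.589. Holding.

Request:
{"fn": "arm_command", "kwargs": {"targets": "0 0 0 0; 0 0 0 0; 0 0 0 0; 0 0 0 0; 0 0 0 0"}}

```text
clock: 17.9
tool_pos: [0.5888, -0.2093, 0.1828]
orientation: [-0.062, 0.998, -0.0, -0.001]
ft_force: [-8.1, -1.4, 1.9]
gripper_width: -0.0001
```

Request:
{"fn": "arm_command", "kwargs": {"targets": "0 0 0 0; 0 0 0 0; 0 0 0 0; 0 0 0 0; 0 0 0 0"}}

```text
clock: 18.4
tool_pos: [0.5888, -0.2093, 0.1828]
orientation: [-0.062, 0.998, -0.0, -0.001]
ft_force: [-8.9, -0.8, 1.4]
gripper_width: 0.0001
```

Request:
{"fn": "arm_command", "kwargs": {"targets": "0 0 0 0; 0 0 0 0; 0 0 0 0; 0 0 0 0; 0 0 0 0"}}

```text
clock: 18.9
tool_pos: [0.5887, -0.2093, 0.1828]
orientation: [-0.062, 0.998, -0.0, -0.001]
ft_force: [-9.9, -0.6, 2.4]
gripper_width: -0.0
```

Request:
{"fn": "arm_command", "kwargs": {"targets": "7 0 0 0; 14 0 0 0; 21 0 0 0; 28 0 0 0; 35 0 0 0"}}

```text
clock: 19.4
tool_pos: [0.5543, -0.2134, 0.1832]
orientation: [-0.063, 0.998, -0.0, 0.0]
ft_force: [0.6, 0.6, 0.3]
gripper_width: -0.0
```

Request:
{"fn": "arm_command", "kwargs": {"targets": "10 0 0 0; 20 0 0 0; 30 0 0 0; 35 0 0 0; 35 0 0 0"}}

```text
clock: 19.9
tool_pos: [0.5192, -0.2181, 0.183]
orientation: [-0.062, 0.998, -0.0, -0.0]
ft_force: [-0.3, -0.5, 0.3]
gripper_width: 0.0002
```

Request:
{"fn": "arm_command", "kwargs": {"targets": "0 0 -40 0; 0 0 -80 0; 0 0 -120 0; 0 45 -120 0; 0 90 -120 0"}}

```text
clock: 20.4
tool_pos: [0.5089, -0.1279, 0.3039]
orientation: [-0.061, 0.998, -0.0, 0.001]
ft_force: [1.3, 0.8, -0.5]
gripper_width: 0.0001
```

Request:
{"fn": "arm_command", "kwargs": {"targets": "0 45 0 0; 0 90 0 0; 0 130 0 0; 0 130 0 0; 0 130 0 0"}}

```text
clock: 20.9
tool_pos: [0.4926, 0.0015, 0.3031]
orientation: [-0.064, 0.998, -0.0, 0.0]
ft_force: [0.3, -0.3, -0.1]
gripper_width: 0.0
```

```bash
python3 -c "
from h import *
go([.5,0,.3])
im=cams.read_camera('top')[60:290,150:520]
cv2.imwrite('pics/t6.png',cv2.resize(cv2.convertScaleAbs(im[:,:,::-1],alpha=1.8),(800,497),interpolation=cv2.INTER_CUBIC))
"
```

```text
shift mm [-7.2 -2.4  3.1] turn None pos [0.4926 0.0015 0.3031] yaw -3.014 j [ 0.59  0.44 -0.94  1.91  0.42  1.    1.16] F [ 0.27 -0.3  -0.06]
```

View pics/t6.png

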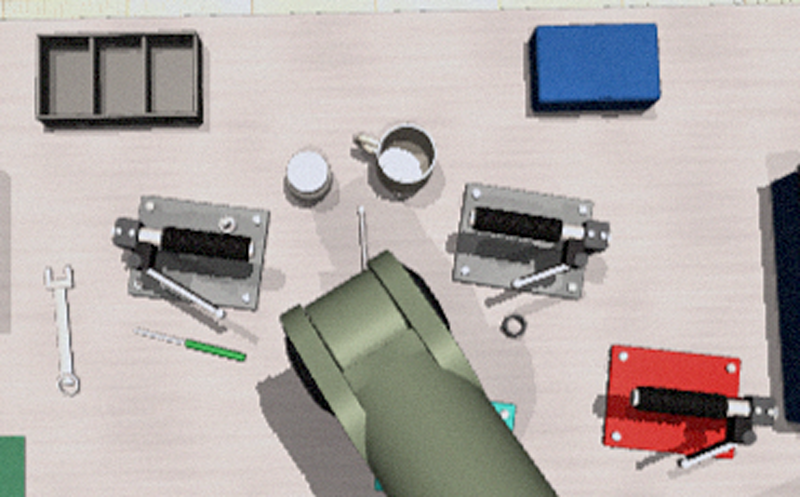

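Both levers are back at rest: the short tip is at image (389,192) against (389,191) before. The bystanders in view have not moved, and the arm is clear.

```bash
python3 -c "
from workcell import job
print(job.job_done())"
```

```text
the job is handed in; nothing more can be done
None
```

I pressed the long lever and then the short one with the side of the closed fingers. Each was held at its stop for over 1.5 s, then released. The job is handed in with the arm clear.

- **Reaching the stops:** I judged this by a force jump. The long lever went from about 4–5 N to 7.5 N, and the short lever from about 5 N to 8–10 N. At both stops the tool was also where the geometry predicts, to within 1–2 mm. I did not see either lever at its stop in a picture, because the arm hid the view.
- **Release:** The last top picture shows both levers back out, with their tips within about 1 pixel of the start.
- **Everything else:** The bystanders in view (bolt, hook, collar, mug, jar and wrench) looked unmoved. The screwdriver was partly hidden by the arm, but nothing went near it.
- **Limits:** The clock read about 21 s at the end, and the readings after the arm moved clear showed no contact force. No check failed.

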